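Take a mug out through the dust cabinet's pass box

ROBOT

A 7-joint arm with a two-finger parallel gripper is mounted at the origin on the work surface. World frame = base frame: x ahead of the robot, y to its left, z up, the work surface at z = 0. Lengths are in m, angles in rad, forces in N, time in s.
With the tool pointing down it reaches from about 0.425 to 0.925 m from the base axis. Payload 6.8 kg.
Tool frame: the origin (TCP) lies at the very end of the fingers, on their centre line; the grasp point (between the pads) lies 19 mm behind it; z points along the fingers, y is the line along which they close (so a half turn about z gives the same grasp; the last joint's range is limited). The gripper opens to 85 mm and grips with 20 to 120 N. Pads are 22 mm wide; open, the fingers measure 114 mm over their backs; the gripper's body (76 mm by 85 mm) begins 54 mm behind the grasp point. The pads swing forward as they close: fully open they stand 13 mm farther back than shut.
Start: joints at [-1.275, 0.477, 0.022, 1.555, -0.011, 1.109, -0.083], TCP at [0.265, 0.621, 0.231] pointing down, gripper open.
Joint ranges: [-2.96, 2.96], [-0.34, 2.1], [-1.41, 1.46], [0.24, 2.44], [-1.37, 4.51], [0.17, 1.92], [-2.96, 2.96]. Speed limits (rad/s): [2.39, 2.39, 3.14, 3.14, 3.14, 3.14, 3.14].

INTERFACE

Orientations are given as a unit quaternion [w, x, y, z].
In Python, from station import bot gives the robot as it stands. The module is installed in compiled form; this text tells all that it offers.
- The arm moves only by the shell command python3 -m jog 'ROWS' [OPENING] [FORCE]. ROWS is JSON, a list of rows, each a list of 4 numbers: the shift along the tool's x, y, z in cm, then the turn about the tool's z in rad. In form: [[x, y, z, spin], ...]. A call has 1 to 20 rows; each row is the pose to reach, as a shift and turn from the pose commanded when the call began, along the tool's axes at that moment; what a row does not reach only later rows make up. A row lasts 1/12 s, in which the tool goes at most 41.7 mm and 7.16 degrees, less where a joint would pass 70% of its speed; a pose out of reach is approached as far as the arm can. A call with a gripper value outside its range is refused whole. OPENING is the closure, from -1 (fully open) to 1 (shut), set as the call begins (- or left out, the last holds). The fingers move at their own pace and stop on an object; FORCE is the grip in N (left out, the last holds). Time passes only in rows, so rows that repeat a pose let the fingers close. It gives the time, the measured TCP pose, the force, the opening and the grip force at its end, in the units of the state.
- bot.get_obs(): the state, without advancing time (a new reading comes with each control period).
- bot.read_camera(name): name is "scene" or "side" or "wrist"; returns a dict with "pixels" (420x560x3 uint8, red, green, blue), "depth" (420x560 float32, m along the optical axis (not along the pixel's ray), 0 where there is no reading), "fovy" (degrees; the focal length in pixels is half the picture's height over the tangent of half this angle, whatever the lens; pixels are square), "cx", "cy" (the principal point, pixels), "distortion" ([k1, k2, p1, p2, k3] as OpenCV has them; the pictures are not rectified), "pose" (4x4, takes a point from camera to world coordinates). Camera axes: x right, y down, z forward; pixel columns grow to the right and rows downward; lengths in m; the calibration is good to about 2 mm. A picture is of the moment at which its call begins.
- bot.hand_in(): hands the job in; it is judged then, once.
The state is a dict: "t": time; "q": joint angles; "joint_vel": joint speeds; "joint_torque": joint torques, N m; "eef_pos": TCP position; "tool_rot": TCP orientation; "contact_force": force on the tool from outside, world axes, zero at the start; "torque": the same for the moment, N m; "gripper_width": opening from 0.0 (shut) to 1.0 (fully open); "grasp_force": force on a finger pad.
Only numpy, scipy, OpenCV 4.12 (cv2) and the standard library are available. Lean on these libraries where they do the work, as an engineer would, in place of code of your own. Each camera call takes 0.05 s, during which the arm holds its last target. There are 200 camera calls.

TASK

A mug is waiting in the pass box of the glaze-dust cabinet. With the fingers on the inner door's post, push the inner door fully shut, away from the filter unit's side, and feel that it is home against its stop; only then slide the pass box's clear outer hatch open, lift the mug out, and set it gently down, upright, on the banding wheel beside the pot already there, well in from the wheel's edge and not touching the pot. Finish with the outer hatch slid fully shut again and the inner door still shut, and leave everything else undisturbed.

Things in the scene. Friction and masses are not known exactly. Their poses are not given: they have to be found in the camera images.
- passbox: Fixed grey pass box of the dust cabinet. Origin: centre of its chamber, on the table top; z up; x axis within 0.25 rad of the world's. In this frame (mm): chamber inside x -75 to 75, y -65 to 65, floor at z 20, walls 8 thick, rim at z 95, open above but for the outer hatch. The inner doorway is in the +x wall. All of it is fixed but the hatch and inner door
- filter_top (a point): Centre of the flat roof (z 95 mm) of the filter unit beside the chamber, a grey block at passbox x -83 to 83, y 73 to 213 mm; the hatch slides open over it
- cabinet_edge (a point): Middle of the front edge of the dust cabinet's roof (passbox x 190, y 40, z 200 mm). The cabinet is a grey box at passbox x 190 to 390, y -160 to 240 mm. An aluminium throat 84 mm high, x 115 to 190, y -75 to 75 mm, joins it to the pass box behind the inner door
- outer_hatch (a joint): Clear sliding hatch with aluminium edges and tab, on top of the chamber (z 95 to 103 mm, 164 by 146 mm). Value in m: 0 shut, grows to 0.135 fully open as it slides along the passbox's +y axis. Stays where it is left; friction about 2 N; stops at both ends
- hatch_tab (a point): Top centre of the hatch's upright tab, an aluminium plate 60 mm along passbox x, 10 mm thick along y, standing 42 mm over the hatch (its top at z 145 mm). With the hatch shut it is at passbox x -30, y 30 mm; it moves with the hatch. Push it or pinch it from above
- inner_door (a joint): Steel inner door behind the chamber's +x wall. Value in m: 0 fully shut, grows to 0.045 as it slides along the passbox's +y axis. It starts anywhere from shut to wide open; stays where it is left; friction about 1.5 N; hard stop at shut
- post_top (a point): Top centre of the inner door's steel post, a plate 24 mm along passbox x, 10 mm thick along y, rising from z 90 to 150 mm. It stands at passbox x 100 mm, y = -30 mm + the inner_door value. Pushing it towards passbox -y shuts the inner door
- mug: Terracotta mug, loose, standing in the chamber, 56 mm outside diameter, 70 mm high, wall 4 mm, about 0.16 kg. Origin: centre of its underside. Handle along its own +y axis, reaching 48 mm from the mug's axis, 8 mm thick, between 14 and 58 mm up. It may face any way
- wheel: Fixed banding wheel (it does not turn): plaster disc 200 mm in diameter, its top 60 mm above the table, on a narrower foot. Origin: centre of its foot on the table, on the disc's axis
- pot: Small white solid pot standing on the wheel, 60 mm in diameter, 52 mm high, 58 to 65 mm from the wheel's axis in any direction; origin at the centre of its underside. Leave it alone
- bottle_a: Bystander: white bottle, 56 mm diameter, 190 mm high, loose, origin at the centre of its underside
- bottle_b: Bystander: white jar, 60 mm diameter, 130 mm high, loose, origin at the centre of its underside
- jar_c: Bystander: ceramic jar, 48 mm diameter, 110 mm high, loose, close beside the pass box near the inner door; origin at the centre of its underside
- tool_cup: Bystander: ceramic cup, 64 mm diameter, 80 mm high, loose, origin at the centre of its underside
- can: Bystander: can, 60 mm diameter, 60 mm high, loose, standing on the cabinet's roof; origin at the centre of its underside
- brush: Bystander: brush under 30 mm high, lying flat on the table to the left of the robot, loose
- tiles: Bystander: stack of tiles 100 x 100 x 30 mm, loose, origin at the centre of its underside
Mind the look-alikes: they are no part of the job. What is shaped like the wheel but orange is not meant.

How it is judged:
By the outcome, as a careful person would: the job done as asked, in the order asked, and still so for the second after the job is handed in, with the robot touching nothing.
It also fails if it takes over 67 s, if anything falls off the work surface, if the arm or the gripper's body presses on something with over 40 N, if the wrist force passes 120 N, or if a joint passes its speed limit or range.

## Working session

There is one attempt and no reset: what is moved stays moved. The work goes in short steps, Python scripts to look and compute and a shell command to move; the robot and the scene stay as the last step left them, time stands still between calls to the robot, and variables do not carry over. Pictures are saved under pics/ and viewed, at most 10 in all, crops included, and the job is handed in when it is done.

```bash
mkdir -p pics; cat > h.py <<'E'
import numpy as np, cv2
from station import bot
def cloud(c):
    H,W=c["depth"].shape; f=H/2/np.tan(np.radians(c["fovy"])/2)
    K=np.array([[f,0,c["cx"]],[0,f,c["cy"]],[0,0,1.]])
    v,u=np.mgrid[:H,:W]; p=np.stack([u,v],-1).reshape(-1,1,2).astype(np.float64)
    n=cv2.undistortPoints(p,K,np.array(c["distortion"],float)).reshape(H,W,2)
    d=c["depth"][...,None]; P=np.concatenate([n*d,d],-1)
    T=np.array(c["pose"]); X=P@T[:3,:3].T+T[:3,3]; X[c["depth"]<=0]=np.nan
    return X
def snap(name,fn):
    c=bot.read_camera(name); cv2.imwrite(f"pics/{fn}.png",c["pixels"][...,::-1]); X=cloud(c); np.savez(f"pics/{fn}.npz",X=X,px=c["pixels"]); return c,X
E
python3 - <<'E'
from h import *
for n in("scene","side","wrist"):
    c,X=snap(n,n+"0"); print(n,np.round(c["pose"],3).tolist(),c["fovy"],c["distortion"])
o=bot.get_obs(); print({k:np.round(v,3) for k,v in o.items()})
a=cv2.imread("pics/scene0.png");b=cv2.imread("pics/side0.png")
cv2.imwrite("pics/both.png",np.vstack([a,b])[:, :] if 0 else a)
E
```

```text
scene [[-0.088, 0.612, -0.786, 1.663], [0.996, 0.037, -0.082, 0.089], [-0.022, -0.79, -0.612, 1.034], [0.0, 0.0, 0.0, 1.0]] 49.070323780946296 [-0.0603606  0.         0.         0.         0.       ]
side [[0.995, -0.062, 0.076, 0.44], [-0.097, -0.519, 0.849, -0.93], [-0.013, -0.852, -0.523, 0.704], [0.0, 0.0, 0.0, 1.0]] 57.43798941699363 [-0.07824465  0.          0.          0.          0.        ]
wrist [[0.392, 0.882, 0.262, 0.199], [0.92, -0.376, -0.113, 0.648], [-0.001, 0.285, -0.958, 0.374], [0.0, 0.0, 0.0, 1.0]] 68.52328556217539 [-0.02504469  0.          0.          0.          0.        ]
{'t': np.float64(0.15), 'q': array([-1.275,  0.478,  0.022,  1.556, -0.011,  1.109, -0.083]), 'joint_vel': array([-0.   , -0.004,  0.   , -0.002, -0.   , -0.002, -0.001]), 'joint_torque': array([ 3.0000e-03, -5.9693e+01,  1.6100e+00, -2.8149e+01,  1.3000e-02,
        7.0000e-03, -0.0000e+00]), 'eef_pos': array([0.265, 0.62 , 0.231]), 'tool_rot': array([-0.   ,  0.201,  0.98 , -0.001]), 'contact_force': array([-0.117,  0.204,  0.467]), 'torque': array([-0.021,  0.028,  0.007]), 'grasp_force': np.float64(0.0), 'gripper_width': np.float64(0.999)}
```

View pics/scene0.png

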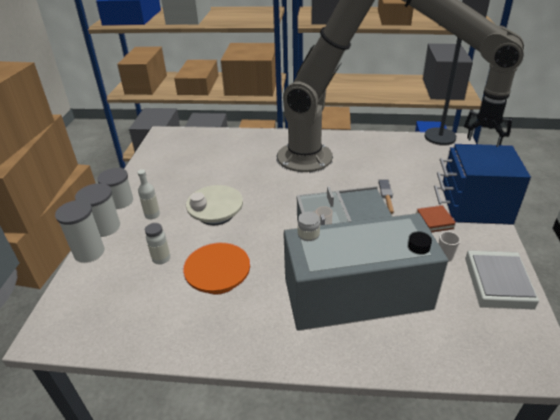

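View pics/side0.png

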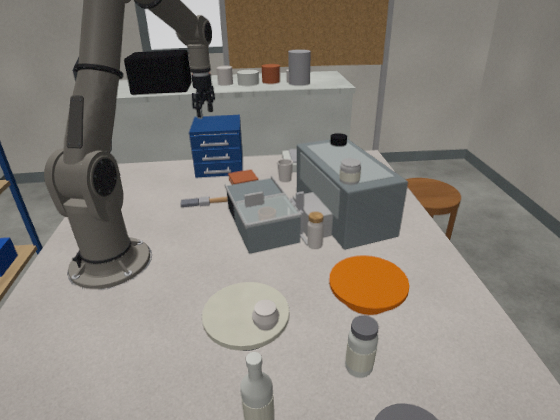

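The wheel is the cream disc with the pot, at scene (215,204) and side (246,313). The orange disc at scene (217,267) is the look-alike. The pass box is at scene (345,205), with the hatch tab at side (255,200), the inner door post at side (299,200), and jar_c at side (316,230). The mug shows brownish under the hatch.

```bash
cat > m.py <<'E'
from h import *
from scipy.optimize import least_squares
A=[np.load(f"pics/{n}0.npz") for n in("scene","side")]
for n,a in zip(("scene","side"),A):
    X=a["X"].reshape(-1,3); px=a["px"].reshape(-1,3)
    m=(np.abs(X[:,2]-.2)<.008)&(X[:,0]>.5)&(X[:,0]<1.1)
    r=cv2.minAreaRect(X[m,:2].astype(np.float32)); print(n,"z.2",m.sum(),r,np.median(X[m,2]))
    m=(np.abs(X[:,2]-.06)<.006)&(X[:,0]>.3)&(X[:,0]<.8)&(np.abs(X[:,1]+.25)<.25)
    # wheel
    s=X[m]; print("z.06",m.sum(),s[:,:2].min(0),s[:,:2].max(0),np.median(s,0))
    t=np.nanmedian(X[(X[:,0]>.3)&(X[:,0]<.9)&(np.abs(X[:,2])<.02)],0);print("table",t)
# top-down map
S=1000; img=np.zeros((600,800,3),np.uint8); hz=np.full((600,800),-1.)
for a in A:
    X=a["X"].reshape(-1,3); px=a["px"].reshape(-1,3)
    ok=np.isfinite(X).all(1)&(X[:,2]<.3)&(X[:,2]>-.03); X=X[ok];px=px[ok]
    o=np.argsort(X[:,2]);X=X[o];px=px[o]
    r=((1.0-X[:,0])*S).astype(int);c=((0.4-X[:,1])*S).astype(int)
    for dr in range(3):
      for dc in range(3):
        k=(r+dr>=0)&(r+dr<600)&(c+dc>=0)&(c+dc<800)
        for R,C,Z,p in zip(r[k]+dr,c[k]+dc,X[k,2],px[k]):
            if Z>hz[R,C]: hz[R,C]=Z; img[R,C]=p[::-1]
cv2.imwrite("pics/top.png",img); np.save("pics/hz.npy",hz)
E
python3 m.py
```

```text
scene z.2 7219 ((0.748268723487854, 0.1959793120622635), (0.207964688539505, 0.4001438617706299), 14.142414093017578) 0.20194403329202004
z.06 3823 [ 0.30467287 -0.49992368] [ 0.79996513 -0.0013695 ] [ 0.67374074 -0.24640607  0.06032948]
table [ 7.60542096e-01 -1.32447317e-01  1.68487271e-04]
side z.2 2885 ((0.7986236810684204, 1.0166239738464355), (0.5967621803283691, 2.0771820545196533), 0.005681680049747229) 0.19882022581606984
z.06 7450 [ 0.30415441 -0.46070635] [ 7.99926714e-01 -3.27195827e-05] [ 0.48944837 -0.26896373  0.0587413 ]
table [ 0.59328939 -0.37226809 -0.00094578]
```

View pics/top.png

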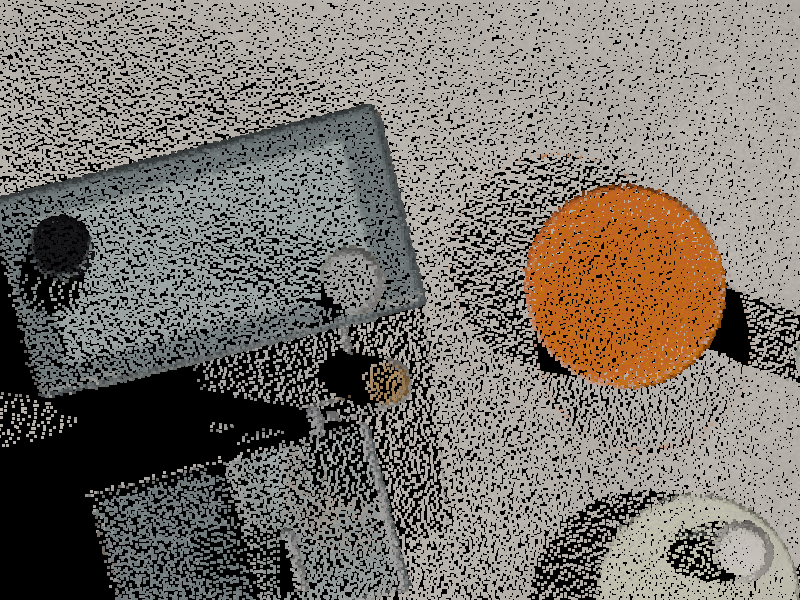

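The top view is in passbox-like orientation, with the cabinet at about 14° yaw. jar_c is at (388,383), the can at (350,280), the orange decoy at (625,285), and the real cream wheel and pot at (700,590) and (742,550). Next I'll refine the frame and find the clearance for a wrist look.

```bash
cat > m2.py <<'E'
from h import *
for n in("scene","side"):
    X=np.load(f"pics/{n}0.npz")["X"].reshape(-1,3)
    m=(np.abs(X[:,2]-.2)<.003+.003*(n=="scene"))&(X[:,0]>.5)&(X[:,0]<1.)&(X[:,1]>-.1)&(X[:,1]<.5)
    im=np.zeros((600,700),np.uint8)
    im[((X[m,0]-.45)*1000).astype(int),((X[m,1]+.15)*1000).astype(int)]=255
    im=cv2.morphologyEx(im,cv2.MORPH_CLOSE,np.ones((9,9)));im=cv2.morphologyEx(im,cv2.MORPH_OPEN,np.ones((15,15)))
    cs=cv2.findContours(im,0,2)[0]; c=max(cs,key=cv2.contourArea); (cx,cy),wh,an=cv2.minAreaRect(c)
    ctr=np.array([cy/1000+.45,cx/1000-.15]); print(n,ctr,wh,an)
    yaw=np.radians(14.4)
    m=(X[:,0]>.2)&(X[:,0]<.6)&(X[:,1]>.2)&(X[:,1]<.75)&(X[:,2]<.23)&(X[:,2]>.1)
    print("chest",X[m].min(0) if m.any() else 0,X[m].max(0) if m.any() else 0)
    # wheel fit
    m=(np.abs(X[:,2]-.06)<.005)&(X[:,0]>.28)&(X[:,0]<.56)&(X[:,1]>-.45)&(X[:,1]<-.1)
    print("wheel",cv2.minEnclosingCircle(X[m,:2].astype(np.float32)),m.sum())
    m=(X[:,2]>.104)&(X[:,2]<.12)&(X[:,0]>.28)&(X[:,0]<.56)&(X[:,1]>-.45)&(X[:,1]<-.1)
    print("pot",cv2.minEnclosingCircle(X[m,:2].astype(np.float32)),m.sum())
E
python3 m2.py
```

```text
scene [0.74980646 0.19526199] (202.3781280517578, 399.4111633300781) 75.90438842773438
chest [0.20016212 0.20144534 0.10005751] [0.50287979 0.74998209 0.20596827]
wheel ((0.40404370427131653, -0.29640257358551025), 0.10359297692775726) 1265
pot ((0.44833195209503174, -0.3392605185508728), 0.027907315641641617) 113
side [0.74884094 0.16082782] (192.17535400390625, 324.78106689453125) 72.99205017089844
chest [0.20046313 0.20133531 0.1000245 ] [0.53567497 0.74942119 0.20146718]
wheel ((0.40418481826782227, -0.29669198393821716), 0.10152249783277512) 3825
pot ((0.44789138436317444, -0.3421013653278351), 0.024068409577012062) 301
```

```bash
python3 -m jog '[[0,0,-4,0],[0,0,-8,0],[0,0,-10,0],[-3,-3,-10,-0.1],[-6,-5.5,-10,-0.2],[-9,-8,-10,-0.3],[-12,-11,-10,-0.4],[-15,-14,-10,-0.5],[-18,-16.5,-10,-0.6],[-21,-19,-10,-0.65],[-24,-22,-10,-0.65],[-27,-25,-10,-0.65],[-30,-27.5,-10,-0.65],[-33,-30,-10,-0.65],[-36,-33,-10,-0.65],[-39,-36,-10,-0.65],[-42,-38.5,-10,-0.65],[-42,-38.5,-10,-0.65],[-42,-38.5,-10,-0.65],[-42,-38.5,-10,-0.65]]'
python3 - <<'E'
from h import *
c,X=snap("wrist","w1")
big=cv2.resize(cv2.imread("pics/w1.png"),(784,588)); cv2.imwrite("pics/w1b.png",big)
E
```

```text
t: 1.82
eef_pos: [0.4998, 0.1022, 0.3311]
tool_rot: [-0.0, -0.123, 0.992, 0.0]
contact_force: [-0.2, 0.1, 0.8]
gripper_width: 1.001
grasp_force: 0.0
```

View pics/w1b.png

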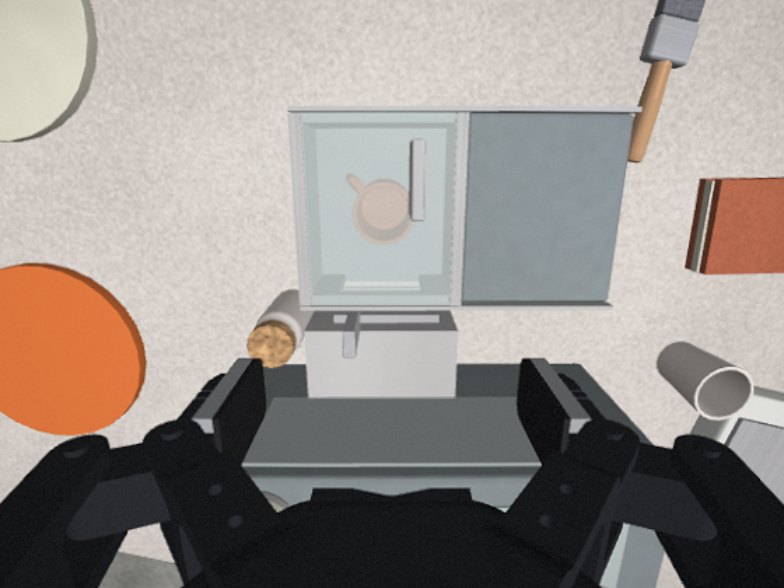

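The wrist view (1.4x) shows the mug under the clear hatch at (381,208) with its handle towards (352,182). The tab is at (418,180), the inner door post top at about (350,318), jar_c at (272,343), and the filter roof at right.

```bash
cat >> h.py <<'E'
def ray(c,u,v,z):
    H=c["depth"].shape[0]; f=H/2/np.tan(np.radians(c["fovy"])/2)
    K=np.array([[f,0,c["cx"]],[0,f,c["cy"]],[0,0,1.]])
    n=cv2.undistortPoints(np.array([[[u,v]]],float),K,np.array(c["distortion"],float)).ravel()
    T=np.array(c["pose"]); d=T[:3,:3]@[*n,1]; return T[:3,3]+d*(z-T[2,3])/d[2]
def pb(p,o=(.4784,.0857),yaw=np.radians(14.1)):
    R=np.array([[np.cos(yaw),-np.sin(yaw)],[np.sin(yaw),np.cos(yaw)]]); return (np.asarray(p)[:2]-o)@R*1000
E
python3 - <<'E'
from h import *
c=bot.read_camera("wrist"); X=cloud(c); s=1.4
for nm,u,v,z in [("filter far-R",634,111,.095),("filter near-R",609,303,.095),("rim farL",290,108,.095),("cab edge L",246,464,.2),("cab edge R",539,464,.2),
  ("tab a",413,139,.145),("tab b",424,139,.145),("tab c",412,220,.145),("tab d",425,220,.145),("post1",344,312,.15),("post2",356,312,.15),("post3",344,357,.15),("post4",356,357,.15),
  ("mug c top",381,205,.09),("handle",350,180,.07),("jar",271,345,.11)]:
    p=ray(c,u/s,v/s,z); print(nm,np.round(p[:2],4),np.round(pb(p),1),"depthpt",np.round(X[int(v/s),int(u/s)],3))
cr=cv2.resize(c["pixels"][70:270,200:340,::-1],None,fx=4,fy=3) if 0 else cv2.resize(c["pixels"][70:265,190:345,::-1],None,fx=3,fy=3,interpolation=2)
cv2.imwrite("pics/crop1.png",cr)
# cabinet/filter roof fit
Q=X.reshape(-1,3); 
for z,t in((.095,.003),):
    m=(np.abs(Q[:,2]-z)<t); P=pb(Q[m]); k=(P[:,1]>80)&(P[:,1]<230)&(abs(P[:,0])<110); r=cv2.minAreaRect(P[k].astype(np.float32)); print("filter",r,k.sum(),np.median(Q[m][k,2]))
m=Q[:,2]>.125; P=pb(Q); 
for nm,lo,hi,zz in(("tab",(-75,-30),(30,70),.135),("post",(80,-60),(125,50),.135)):
    k=(Q[:,2]>zz)&(Q[:,2]<.16)&(P>lo).all(1)&(P<hi).all(1); print(nm,k.sum(),P[k].min(0),P[k].max(0),np.median(Q[k,2]))
print(c["pose"][:3,3])
E
```

```text
filter far-R [0.3437 0.2708] [-85.6 212.4] depthpt [0.345 0.266 0.103]
filter near-R [0.5057 0.3147] [ 82.2 215.4] depthpt [0.524 0.371 0.001]
rim farL [ 0.4122 -0.0049] [-86.2 -71.7] depthpt [ 0.413 -0.003  0.105]
cab edge L [0.6737 0.033 ] [176.5 -98.7] depthpt [0.686 0.029 0.186]
cab edge R [0.6189 0.2495] [176.1 124.6] depthpt [0.628 0.258 0.185]
tab a [0.4135 0.0974] [-60.1  27.1] depthpt [0.411 0.099 0.104]
tab b [0.4115 0.1051] [-60.2  35.1] depthpt [0.409 0.107 0.105]
tab c [0.4704 0.1119] [-1.4 27.4] depthpt [0.471 0.112 0.143]
tab d [0.4679 0.1215] [-1.4 37.3] depthpt [0.473 0.125 0.104]
post1 [0.554  0.0779] [ 71.4 -26. ] depthpt [0.579 0.075 0.082]
post2 [0.5516 0.0872] [ 71.4 -16.4] depthpt [0.568 0.087 0.105]
post3 [0.5926 0.0864] [110.9 -27.1] depthpt [0.592 0.086 0.151]
post4 [0.5901 0.096 ] [110.9 -17.2] depthpt [0.622 0.098 0.086]
mug c top [0.4711 0.0866] [-6.8  2.6] depthpt [0.469 0.086 0.103]
handle [0.4583 0.0538] [-27.3 -26. ] depthpt [0.455 0.056 0.104]
jar [0.6174 0.0189] [118.6 -98.7] depthpt [0.617 0.018 0.11 ]Traceback (most recent call last):
  File "<stdin>", line 12, in <module>
  File "h.py", line 19, in pb
    R=np.array([[np.cos(yaw),-np.sin(yaw)],[np.sin(yaw),np.cos(yaw)]]); return (np.asarray(p)[:2]-o)@R*1000
                                                                                ~~~~~~~~~~~~~~~~~^~
ValueError: operands could not be broadcast together with shapes (2,3) (2,)
```

View pics/crop1.png

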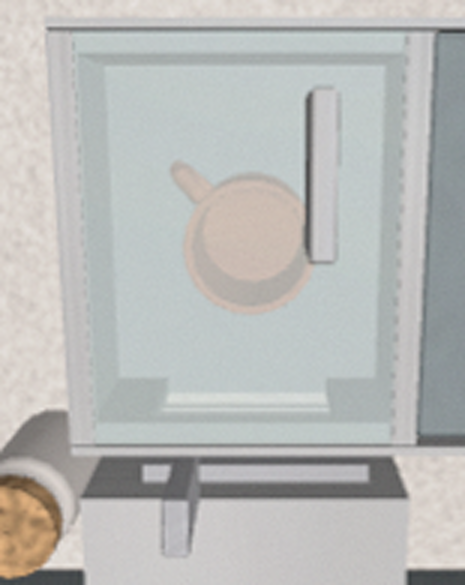

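```bash
python3 -m jog '[[-3.5,0.3,0,0],[-7.5,0.3,0,0],[-7.5,0.3,4,0],[-7.5,0.3,8,0],[-7.5,0.3,12,0],[-7.5,0.3,15,0],[-7.5,0.3,18,0],[-7.5,0.3,20,0],[-7.5,0.3,21,0],[-7.5,0.3,21,0],[-7.5,0.3,21,0]]' 1 40
python3 - <<'E'
from h import *
c,X=snap("wrist","w2"); o=bot.get_obs(); print(o["contact_force"],o["eef_pos"],o["gripper_width"],pb(o["eef_pos"],o=(.478,.0874)))
E
```

```text
t: 2.83
eef_pos: [0.5723, 0.1239, 0.1217]
tool_rot: [0.0, -0.123, 0.992, 0.0]
contact_force: [0.6, -0.1, 1.4]
gripper_width: -0.001
grasp_force: 0.0
[ 0.5996641  -0.93894902  0.53647975] [0.5730005  0.12375315 0.12258996] 0.0006997382792486404 [100.99449755  12.11435702]
```

View pics/w2.png

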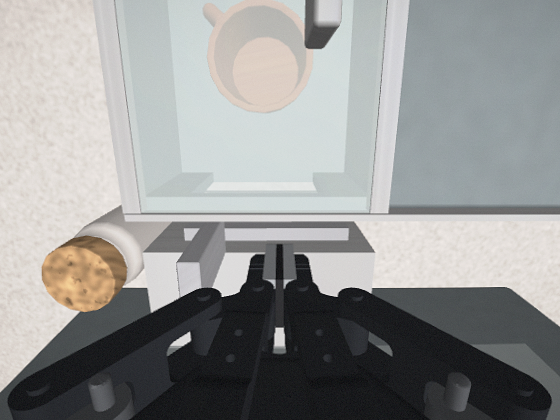

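The fingers, closed, are at (280,265), clear of the post at (200,260) on its +y side. Now I'll push.

```bash
for i in 1; do python3 -m jog '[[0,-0.3,0,0],[0,-0.6,0,0],[0,-0.9,0,0],[0,-1.2,0,0],[0,-1.4,0,0],[0,-1.4,0,0]]'; python3 -m jog '[[0,-0.1,0,0],[0,-0.2,0,0],[0,-0.3,0,0],[0,-0.3,0,0]]';python3 -m jog '[[0,-0.1,0,0],[0,-0.2,0,0],[0,-0.3,0,0],[0,-0.3,0,0]]'; done
```

```text
t: 3.38
eef_pos: [0.5758, 0.1084, 0.1215]
tool_rot: [0.0, -0.122, 0.993, -0.0]
contact_force: [0.6, -0.8, 0.2]
gripper_width: 0.003
grasp_force: 0.0
t: 3.72
eef_pos: [0.5763, 0.1062, 0.1212]
tool_rot: [-0.0, -0.123, 0.992, -0.0]
contact_force: [0.1, 0.2, 0.8]
gripper_width: 0.002
grasp_force: 0.0
t: 4.05
eef_pos: [0.577, 0.1036, 0.1212]
tool_rot: [-0.0, -0.123, 0.992, 0.0]
contact_force: [-0.6, 1.1, -0.1]
gripper_width: -0.002
grasp_force: 0.6
```

```bash
for i in 1; do python3 -m jog '[[0,-0.1,0,0],[0,-0.2,0,0],[0,-0.3,0,0],[0,-0.3,0,0]]' | grep -E 'eef|cont'; python3 -m jog '[[0,-0.1,0,0],[0,-0.2,0,0],[0,-0.2,0,0]]'| grep -E 'eef|cont';python3 -m jog '[[0,-0.1,0,0],[0,-0.2,0,0],[0,-0.2,0,0]]'| grep -E 'eef|cont'; done
```

```text
eef_pos: [0.5778, 0.1003, 0.1212]
contact_force: [0.0, 0.7, 0.8]
eef_pos: [0.5779, 0.1, 0.1213]
contact_force: [-2.0, 4.1, 0.2]
eef_pos: [0.5779, 0.0999, 0.1213]
contact_force: [-2.7, 8.1, 0.6]
```

```bash
python3 -m jog '[[0,-0.1,0,0],[0,-0.2,0,0],[0,-0.2,0,0]]'| grep -E 'eef|cont'; python3 -m jog '[[0,0.6,0,0],[0,1.5,0,0],[0,1.5,-4,0],[0,1.5,-6,0],[4,2,-6,0],[8,2,-6,0],[8,2,-6,0]]'
python3 - <<'E'
from h import *
c,X=snap("wrist","w3"); Q=X.reshape(-1,3)
P=np.array([pb(q,o=(.478,.0874)) for q in Q])
for nm,lo,hi in(("tab",(-75,-10),(30,70)),("post",(80,-70),(125,50))):
    k=(Q[:,2]>.146*(nm=="post")+.139*(nm=="tab"))&(Q[:,2]<.157)&(P>lo).all(1)&(P<hi).all(1); print(nm,k.sum(),P[k].min(0) if k.any() else 0,P[k].max(0) if k.any() else 0)
o=bot.get_obs();print(pb(o["eef_pos"],o=(.478,.0874)),o["eef_pos"])
E
```

```text
eef_pos: [0.5779, 0.0999, 0.1213]
contact_force: [-5.0, 12.7, 1.8]
t: 5.72
eef_pos: [0.4878, 0.0911, 0.1793]
tool_rot: [-0.005, -0.122, 0.993, -0.001]
contact_force: [-2.0, -0.6, -1.7]
gripper_width: 0.004
grasp_force: 0.0
tab 1768 [-60.62167579  23.11286526] [-0.90221138 33.77087387]
post 0 0 0
[14.95127515  1.55650649] [0.49212164 0.09255197 0.18042904]
```

```bash
python3 -m jog '[[2.5,-0.5,0,0],[5,-0.5,0,0],[5,-0.5,0,0],[5,-0.5,3,0],[5,-0.5,6,0],[5,-0.5,6,0],[5,-0.5,6,0]]'
python3 -m jog '[[0,0.4,0,0],[0,0.8,0,0],[0,1.2,0,0],[0,1.6,0,0],[0,2.0,0,0],[0,2.6,0,0],[0,3.2,0,0],[0,3.8,0,0],[0,4.4,0,0],[0,5,0,0],[0,5,0,0]]'
```

```text
t: 6.35
eef_pos: [0.4494, 0.0772, 0.1207]
tool_rot: [-0.001, -0.123, 0.992, -0.001]
contact_force: [1.1, 0.5, 1.5]
gripper_width: 0.002
grasp_force: 0.0
t: 7.27
eef_pos: [0.4367, 0.1277, 0.1212]
tool_rot: [-0.0, -0.124, 0.992, 0.0]
contact_force: [0.3, 0.6, -0.0]
gripper_width: -0.002
grasp_force: 0.0
```

```bash
python3 -m jog '[[0,0.6,0,0],[0,1.2,0,0],[0,1.8,0,0],[0,2.4,0,0],[0,3,0,0],[0,3.6,0,0],[0,4.2,0,0],[0,4.8,0,0],[0,5.4,0,0],[0,6,0,0],[0,6.6,0,0],[0,7.2,0,0],[0,7.8,0,0],[0,8.4,0,0],[0,9,0,0],[0,9.2,0,0],[0,9.2,0,0]]'|grep -E 'eef|cont'
python3 -m jog '[[0,0.2,0,0],[0,0.4,0,0],[0,0.4,0,0]]'| grep -E 'eef|cont'
python3 -m jog '[[0,0.1,0,0],[0,0.2,0,0],[0,0.2,0,0]]'| grep -E 'eef|cont'
```

```text
eef_pos: [0.4151, 0.2166, 0.1215]
contact_force: [-0.0, -0.6, 0.3]
eef_pos: [0.4145, 0.2196, 0.1216]
contact_force: [0.9, -0.6, 0.9]
eef_pos: [0.4141, 0.221, 0.1215]
contact_force: [3.0, -2.6, 2.1]
```

```bash
python3 -m jog '[[0,0.1,0,0],[0,0.2,0,0],[0,0.2,0,0]]'| grep -E 'eef|cont'
python3 -m jog '[[0,0.1,0,0],[0,0.2,0,0],[0,0.2,0,0]]'| grep -E 'eef|cont'
```

```text
eef_pos: [0.414, 0.2212, 0.1215]
contact_force: [3.8, -8.1, 3.4]
eef_pos: [0.414, 0.2212, 0.1215]
contact_force: [5.2, -12.3, 5.8]
```

```bash
python3 -m jog '[[0,-0.8,0,0],[0,-1,-2,0],[0,-1,-6,0],[0,-2,-10,0],[-1,-5,-13,0],[-2,-8,-15,0],[-3,-11,-15,0],[-5,-14,-15,0],[-5,-15,-15,0],[-5,-15,-15,0],[-5,-15,-15,0]]' -1
python3 - <<'E'
from h import *
O=(.478,.0872)
c,X=snap("wrist","w4"); Q=X.reshape(-1,3); px=c["pixels"].reshape(-1,3).astype(int)
P=np.array([pb(q,o=O) for q in Q])
k=(abs(P)<60).all(1)&(Q[:,2]>.083)&(Q[:,2]<.096)
s=P[k]; print(k.sum(), np.median(Q[k,2]),s.min(0),s.max(0),cv2.minEnclosingCircle(s.astype(np.float32)))
k=(abs(P)<62).all(1)&(Q[:,2]>.03)&(Q[:,2]<.08)&(px[:,0]-px[:,2]>25)
cc=np.array(cv2.minEnclosingCircle(s.astype(np.float32))[0])
k2=k&(np.hypot(*(P-cc).T)>33)&(np.hypot(*(P-cc).T)<50); h=P[k2]-cc; print("handle",k2.sum(),h.mean(0),np.degrees(np.arctan2(*h.mean(0)[::-1])),np.hypot(*h.T).max(),np.median(Q[k2,2]))
kp=(Q[:,2]>.146)&(Q[:,2]<.157)&(P[:,0]>80)&(P[:,0]<125)&(abs(P[:,1])<60); print("post",kp.sum(),P[kp].min(0),P[kp].max(0))
kt=(Q[:,2]>.14)&(Q[:,2]<.15)&(P[:,0]<20)&(P[:,1]>100); print("tab",kt.sum(),P[kt].min(0),P[kt].max(0))
o=bot.get_obs();print(pb(o["eef_pos"],o=O),o["eef_pos"])
E
```

```text
t: 10.6
eef_pos: [0.4967, 0.0923, 0.2708]
tool_rot: [-0.001, -0.123, 0.992, 0.0]
contact_force: [-1.1, 0.2, -0.6]
gripper_width: 1.004
grasp_force: 0.0
652 0.09019563105893039 [-27.44811205 -25.53657567] [27.93278231 29.67795138] ((0.0988706648349762, 2.27830171585083), 27.9069881439209)
handle 107 [-27.57272962 -28.05074154] -134.50762887261476 47.216297912273916 0.07211630756158671
post 257 [ 86.58164473 -35.7724113 ] [111.41009287 -25.82299782]
tab 967 [-61.30814226 157.4603995 ] [ -0.63162284 168.62558367]
[19.28724819  1.35612747] [0.49637579 0.09321393 0.27074608]
```

View pics/w4.png

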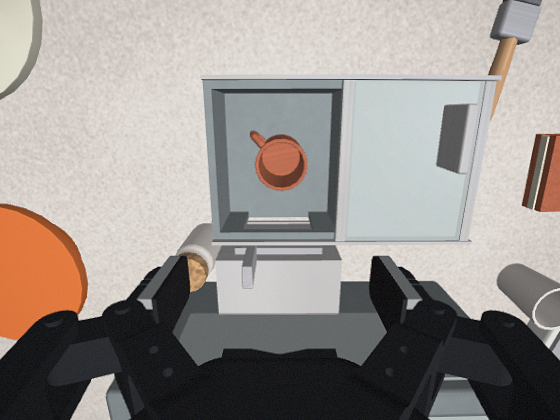

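The open chamber shows the mug at (281,162) with its handle up-left at (255,137). The post is at y −30.8 mm, so the door is shut, and the hatch is fully open. Next is grasping across the handle.

```bash
python3 -m jog '[[1,0.1,0,-0.12],[1.9,0.1,2,-0.24],[1.9,0.1,4,-0.36],[1.9,0.1,6,-0.48],[1.9,0.1,8,-0.6],[1.9,0.1,10,-0.72],[1.9,0.1,11,-0.79],[1.9,0.1,12,-0.79],[1.9,0.1,12,-0.79],[1.9,0.1,12,-0.79]]'
python3 - <<'E'
from h import *
o=bot.get_obs();print(pb(o["eef_pos"],o=(.478,.0872)),o["eef_pos"])
E
```

```text
t: 11.48
eef_pos: [0.4783, 0.089, 0.1512]
tool_rot: [-0.0, -0.495, 0.869, 0.0]
contact_force: [0.6, -0.2, 0.9]
gripper_width: 0.996
grasp_force: 0.0
[0.69046157 1.70029233] [0.47825544 0.08901727 0.15115928]
```

```bash
python3 -m jog '[[0,0,3,0],[0,0,5.5,0],[0,0,7.5,0],[0,0,9,0],[0,0,10,0],[0,0,10.3,0],[0,0,10.3,0],[0,0,10.3,0]]' && python3 -m jog '[[0,0,0,0],[0,0,0,0],[0,0,0,0],[0,0,0,0],[0,0,0,0],[0,0,0,0],[0,0,0,0],[0,0,0,0]]' 1 30 && python3 -m jog '[[0,0,-0.5,0],[0,0,-1.5,0],[0,0,-3,0],[0,0,-3,0]]'
```

```text
t: 12.15
eef_pos: [0.4796, 0.0884, 0.0492]
tool_rot: [0.001, -0.495, 0.869, -0.0]
contact_force: [-0.3, -0.2, 0.6]
gripper_width: 0.996
grasp_force: 0.0
t: 12.82
eef_pos: [0.4793, 0.0884, 0.0492]
tool_rot: [0.001, -0.495, 0.869, 0.0]
contact_force: [-0.7, -0.4, 6.0]
gripper_width: 0.634
grasp_force: 32.1
t: 13.15
eef_pos: [0.4804, 0.0883, 0.0808]
tool_rot: [0.002, -0.495, 0.869, -0.0]
contact_force: [1.7, 0.5, -2.1]
gripper_width: 0.634
grasp_force: 32.1
```

```bash
python3 -m jog '[[0,0,-4,0],[0,0,-8,0],[0,0,-12,0],[0,0,-15,0],[0,0,-15,0]]'
python3 - <<'E'
from h import *
for n in("scene","side"):
    X=np.load(f"pics/{n}0.npz")["X"].reshape(-1,3)
    m=(X[:,2]>.1)&(X[:,2]<.25)&(X[:,1]>-.7)&(X[:,1]<-.1)&(X[:,0]>.2)&(X[:,0]<.9)
    im=np.zeros((700,600),np.uint8); im[((X[m,0]-.2)*1000).astype(int),((X[m,1]+.7)*1000).astype(int)]=1
    im=cv2.dilate(im,np.ones((9,9))); N,l,st,ce=cv2.connectedComponentsWithStats(im)
    for i in range(1,N):
        if st[i,4]>300: print(n,ce[i][1]/1000+.2,ce[i][0]/1000-.7,st[i])
o=bot.get_obs(); x=o["tool_rot"]; print(o["eef_pos"],o["q"])
E
```

```text
t: 13.57
eef_pos: [0.4824, 0.0888, 0.2345]
tool_rot: [0.006, -0.495, 0.869, -0.001]
contact_force: [0.4, 0.5, -0.7]
gripper_width: 0.637
grasp_force: 33.4
scene 0.352592032791085 -0.6650171640835147 [   0   91   82  122 7807]
scene 0.4312852737085582 -0.5240609097918273 [ 141  204   65   54 2594]
scene 0.450394776119403 -0.34070895522388056 [ 331  218   56   63 2680]
scene 0.4995173505275498 -0.6612260257913247 [   0  239   87  128 8530]
scene 0.6323762501582479 -0.6652073680212685 [   0  372   80  120 7899]
scene 0.6420204767726161 -0.42696729828850855 [ 242  409   64   65 3272]
side 0.4217039809459 -0.5350724736304865 [ 137  189   57   66 2939]
side 0.4479094551282051 -0.3431009615384615 [ 329  220   56   56 2496]
side 0.6344437934822409 -0.6426587330648114 [  37  384   41   98 2731]
side 0.6377259146341463 -0.4315789634146341 [ 236  406   65   65 3280]
[0.48242182 0.08882741 0.2344994 ] [-0.53204237  0.15964649  0.25053144  2.00359999 -0.04897975  0.97247131
  2.34908725]
```

```bash
python3 -m jog '[[1,-0.2,0,0.05],[3,-0.8,0,0.13],[6,-1.6,0,0.22],[9,-2.4,0,0.31],[12,-3.1,0,0.4],[15,-3.9,0,0.49],[18,-4.7,0,0.58],[21,-5.5,0,0.67],[24,-6.3,0,0.76],[27,-7.1,0,0.85],[30,-7.8,0,0.94],[33,-8.6,0,1.0],[35,-9.2,0,1.035],[36,-9.4,0,1.035],[36,-9.4,0,1.035],[36,-9.4,0,1.035],[36,-9.4,0,1.035]]'
python3 - <<'E'
from h import *
for n in("scene","side"):
    c,X=snap(n,n+"5")
    Q=X.reshape(-1,3);px=c["pixels"].reshape(-1,3).astype(int)
    r=(px[:,0]-px[:,2]>25)&(Q[:,2]>.1)&(Q[:,2]<.3)&(np.hypot(Q[:,0]-.377,Q[:,1]+.27)<.09)
    print(n,r.sum(),Q[r].min(0),Q[r].max(0))
o=bot.get_obs();print(o["eef_pos"],o["q"],o["grasp_force"])
a=cv2.imread("pics/side5.png")[130:350,150:350]; b=cv2.imread("pics/scene5.png")[100:320,120:320]
cv2.imwrite("pics/c5.png",cv2.resize(np.hstack([b,a]),None,fx=2,fy=2))
E
```

```text
t: 14.98
eef_pos: [0.3764, -0.2684, 0.2278]
tool_rot: [-0.0, -0.001, 1.0, 0.0]
contact_force: [-0.1, 0.1, -1.5]
gripper_width: 0.638
grasp_force: 33.3
scene 380 [ 0.34461833 -0.29611016  0.19859199] [ 0.4108939  -0.23993723  0.28765258]
side 698 [ 0.33007736 -0.32945435  0.19804012] [ 0.40340847 -0.24347128  0.2989449 ]
[ 0.37671981 -0.26833301  0.2280294 ] [-0.10582628  0.13233015  0.65450956  2.0802393  -0.0987387   0.95891557
  2.17556331] 33.343241093389224
```

View pics/c5.png

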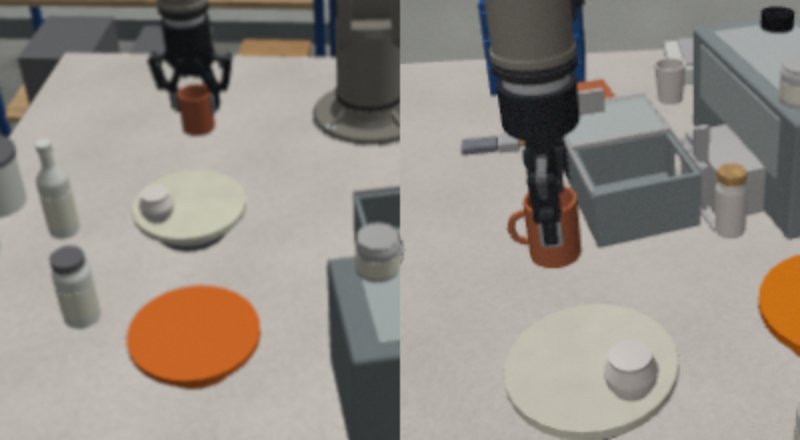

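The mug is held upright above the cream wheel, with its handle towards the robot at right-crop (515,228) and its underside at z 0.198. The pot stands to the far side at (630,365). Lowering now.

```bash
python3 -m jog '[[0,0,3,0],[0,0,6,0],[0,0,9,0],[0,0,11,0],[0,0,12,0],[0,0,12.6,0],[0,0,13,0],[0,0,13.2,0],[0,0,13.2,0],[0,0,13.2,0]]'|grep -E "eef|cont"
for i in 1; do python3 -m jog '[[0,0,0.1,0],[0,0,0.2,0],[0,0,0.3,0],[0,0,0.3,0]]'|grep -E "eef|cont"; python3 -m jog '[[0,0,0.05,0],[0,0,0.1,0],[0,0,0.15,0],[0,0,0.15,0]]'|grep -E "eef|cont"; done
```

```text
eef_pos: [0.377, -0.2699, 0.0971]
contact_force: [1.1, 0.2, -1.9]
eef_pos: [0.3763, -0.2696, 0.0933]
contact_force: [-0.1, 0.4, -1.5]
eef_pos: [0.3762, -0.2696, 0.0917]
contact_force: [-0.2, 0.9, -1.6]
```

```bash
python3 -m jog '[[0,0,0.05,0],[0,0,0.1,0],[0,0,0.1,0]]'|grep -E "eef|cont"; python3 -m jog '[[0,0,0.05,0],[0,0,0.1,0],[0,0,0.1,0]]'|grep -E "eef|cont"
```

```text
eef_pos: [0.3762, -0.2695, 0.0907]
contact_force: [0.1, -0.3, -1.5]
eef_pos: [0.3762, -0.2696, 0.0897]
contact_force: [0.0, -0.1, -1.2]
```

```bash
python3 -m jog '[[0,0,0.05,0],[0,0,0.08,0],[0,0,0.08,0]]'|grep -E "eef|cont"; python3 -m jog '[[0,0,0.05,0],[0,0,0.08,0],[0,0,0.08,0]]'|grep -E "eef|cont"
```

```text
eef_pos: [0.3763, -0.2696, 0.0892]
contact_force: [-1.7, 1.6, 4.3]
eef_pos: [0.3763, -0.2697, 0.0891]
contact_force: [-4.6, 3.9, 16.4]
```

```bash
python3 -m jog '[[0,0,-0.08,0],[0,0,-0.08,0]]'|grep -E "eef|cont"; python3 -m jog '[[0,0,0,0],[0,0,0,0],[0,0,0,0],[0,0,0,0],[0,0,0,0],[0,0,0,0]]' -1; python3 -m jog '[[0,0,-1,0],[0,0,-3,0],[0,0,-6,0],[0,0,-10,0],[0,0,-14,0],[0,0,-17,0],[0,0,-17,0],[0,0,-17,0]]'
python3 - <<'E'
from h import *
c,X=snap("wrist","w6"); Q=X.reshape(-1,3);px=c["pixels"].reshape(-1,3).astype(int)
k=(Q[:,2]>.123)&(Q[:,2]<.137)&(np.hypot(Q[:,0]-.377,Q[:,1]+.27)<.06); print("mug",k.sum(),cv2.minEnclosingCircle(Q[k,:2].astype(np.float32)),np.median(Q[k,2]))
c,X=snap("side","side6");Q=X.reshape(-1,3)
for nm,a,b,x,y,r in(("mug",.123,.137,.377,-.27,.06),("pot",.104,.12,.448,-.342,.035)):
    k=(Q[:,2]>a)&(Q[:,2]<b)&(np.hypot(Q[:,0]-x,Q[:,1]-y)<r);print(nm,k.sum(),cv2.minEnclosingCircle(Q[k,:2].astype(np.float32)),np.percentile(Q[k,2],[5,50,95]))
E
```

```text
eef_pos: [0.3764, -0.2697, 0.0891]
contact_force: [-2.2, 0.8, 5.4]
t: 18.25
eef_pos: [0.3763, -0.2696, 0.0889]
tool_rot: [-0.0, -0.001, 1.0, 0.0]
contact_force: [-0.8, -0.2, -0.1]
gripper_width: 1.0
grasp_force: 0.0
t: 18.92
eef_pos: [0.3772, -0.2702, 0.2612]
tool_rot: [0.002, -0.001, 1.0, -0.0]
contact_force: [0.3, 0.5, -0.7]
gripper_width: 0.997
grasp_force: 0.0
mug 902 ((0.3767652213573456, -0.26962220668792725), 0.02803296595811844) 0.1301068910525373
mug 173 ((0.3752964735031128, -0.27040985226631165), 0.02925008349120617) [0.12378898 0.12793821 0.13000479]
pot 308 ((0.4478910267353058, -0.3415665924549103), 0.024588657543063164) [0.10618506 0.11060003 0.11216262]
```

View pics/w6.png

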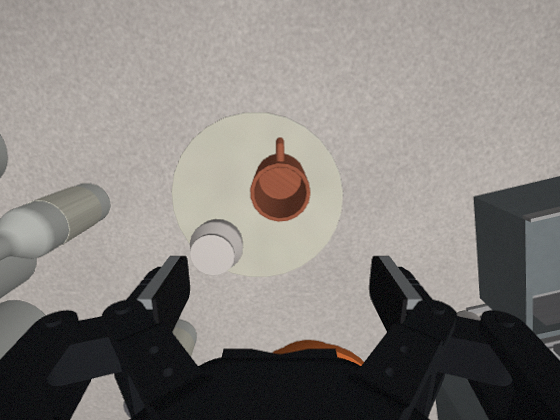

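The mug is upright on the wheel at (280,190). The pot at (213,250) is undisturbed and clear of it. Now I'll close the hatch.

```bash
python3 -m jog '[[-2,2,0,0],[-4.5,5,0,0],[-6.5,8,0,-0.05],[-8,11.5,0,-0.1],[-9,15,0,-0.15],[-9.5,18.5,0,-0.2],[-9.5,22,0,-0.246],[-9.5,25.5,0,-0.246],[-9.5,29,0,-0.246],[-9.5,32.5,0,-0.246],[-9,36,0,-0.246],[-8,39.5,0,-0.246],[-6.5,43,0,-0.246],[-5,46.5,0,-0.246],[-3.5,50,0,-0.246],[-2.5,53,0,-0.246],[-2.5,53.9,0,-0.246],[-2.5,53.9,0,-0.246],[-2.5,53.9,0,-0.246]]' 1
python3 - <<'E'
from h import *
o=bot.get_obs();print(pb(o["eef_pos"],o=(.478,.0872)),o["eef_pos"])
E
```

```text
t: 20.6
eef_pos: [0.4005, 0.2682, 0.2577]
tool_rot: [-0.001, -0.123, 0.992, -0.001]
contact_force: [0.3, 0.3, -0.2]
gripper_width: 0.001
grasp_force: 0.0
[-31.06509731 194.435528  ] [0.40050342 0.26820965 0.25770927]
```

```bash
python3 -m jog '[[0,0,4,0],[0,0,8,0],[0,0,11,0],[0,0,13,0],[0,0,13.7,0],[0,0,13.7,0],[0,0,13.7,0]]'|grep -E "eef|cont"; python3 -m jog '[[0,-0.4,0,0],[0,-0.8,0,0],[0,-1.2,0,0],[0,-1.6,0,0],[0,-2.2,0,0],[0,-3,0,0],[0,-3.8,0,0],[0,-4.6,0,0],[0,-5.4,0,0],[0,-6.2,0,0],[0,-7,0,0],[0,-7.8,0,0],[0,-8.6,0,0],[0,-9.4,0,0],[0,-10.2,0,0],[0,-11,0,0],[0,-11.8,0,0],[0,-12.5,0,0],[0,-13,0,0],[0,-13,0,0]]'|grep -E "eef|cont"
python3 -m jog '[[0,-0.3,0,0],[0,-0.6,0,0],[0,-0.9,0,0],[0,-1.2,0,0],[0,-1.4,0,0],[0,-1.4,0,0]]'|grep -E "eef|cont"
python3 -m jog '[[0,-0.1,0,0],[0,-0.2,0,0],[0,-0.2,0,0]]'|grep -E "eef|cont"
```

```text
eef_pos: [0.4015, 0.2684, 0.1225]
contact_force: [-0.3, 0.4, -0.0]
eef_pos: [0.4322, 0.1416, 0.1218]
contact_force: [0.1, 1.0, -0.1]
eef_pos: [0.4355, 0.1291, 0.1218]
contact_force: [-0.8, -0.7, -0.4]
eef_pos: [0.4363, 0.1277, 0.1219]
contact_force: [-0.4, 1.4, -0.6]
```

```bash
python3 -m jog '[[0,-0.1,0,0],[0,-0.2,0,0],[0,-0.2,0,0]]'|grep -E "eef|cont"; python3 -m jog '[[0,-0.1,0,0],[0,-0.2,0,0],[0,-0.2,0,0]]'|grep -E "eef|cont"; python3 -m jog '[[0,-0.1,0,0],[0,-0.2,0,0],[0,-0.2,0,0]]'|grep -E "eef|cont"
```

```text
eef_pos: [0.4367, 0.1261, 0.122]
contact_force: [-1.7, 2.4, -1.6]
eef_pos: [0.4368, 0.126, 0.122]
contact_force: [-4.0, 9.6, -0.9]
eef_pos: [0.4368, 0.1259, 0.122]
contact_force: [-6.5, 14.4, -1.3]
```

Home. I'll retreat and verify everything.

```bash
python3 -m jog '[[0,1,0,0],[0,1.5,-2,0],[0,1.5,-6,0],[0,1.5,-10,0],[-2,0,-14,0],[-5,-3,-17,0],[-5,-3,-19,0],[-5,-3,-19,0],[-5,-3,-19,0]]'|grep -E "eef|cont|t:"
python3 - <<'E'
from h import *
O=(.478,.0872)
c,X=snap("wrist","w7"); Q=X.reshape(-1,3); P=np.array([pb(q,o=O) for q in Q])
for nm,a,b,lo,hi in(("post",.146,.157,(80,-60),(125,60)),("tab",.14,.15,(-75,-30),(20,220))):
    k=(Q[:,2]>a)&(Q[:,2]<b)&(P>lo).all(1)&(P<hi).all(1);print(nm,k.sum(),P[k].min(0),P[k].max(0))
snap("scene","scene7")
b=cv2.imread("pics/scene7.png"); cv2.imwrite("pics/f.png",np.hstack([cv2.resize(b,(400,300)),cv2.resize(cv2.imread("pics/w7.png"),(400,300))]))
E
```

```text
t: 25.1
eef_pos: [0.4954, 0.1044, 0.3136]
tool_rot: [0.002, -0.122, 0.993, 0.0]
contact_force: [-1.7, -0.3, -1.3]
post 207 [ 86.29704846 -35.76753719] [111.02014633 -25.53113682]
tab 609 [-59.82657091  23.99386965] [-1.47218591 34.06127386]
```

View pics/f.png

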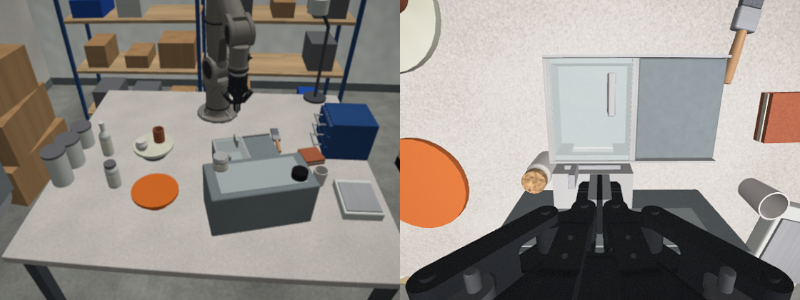

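The picture shows the mug upright on the cream wheel (left half, about (158,134)) beside the pot. The hatch is shut with its tab at (611,95), and the post is at its shut position at (572,177). The other objects are where they were.

```bash
python3 -c "
from station import bot
print(bot.hand_in())"
```

```text
the job is handed in; nothing more can be done
None
```

The job is handed in at about 25 s of the 67 s limit: the inner door was pushed home before the hatch was opened, the mug stands upright on the banding wheel clear of the pot, and the hatch is fully shut again with the inner door still shut.

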